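# Snap the orange press stud shut with the bench pliers

## Task

Pick up the tag stand with the orange press stud, slide it in from the front, its foot low under the jaws, and stand it on the worktop midway between the open jaws of the bench pliers with the stud facing one of the jaws, and let it go. Then squeeze the two red handles of the pliers together until the stud clicks shut, and let the handles spring open again; leave the stand between the jaws. Close the stud only with the pliers, and leave the blue stand alone.

Things in the scene. Friction and masses are not known exactly. Their poses are not given: they have to be found in the camera images.
- orange_grip (a point): Loose white tag stand, orange band and stud, 98 mm tall, 130 g. Point: centre of its grip block (14 mm in x, 28 in y, 30 tall), 84 mm above its underside. Below: plate 8 mm thick (x -10 to -2), 30 wide; foot 56 x 44 x 10 mm. The stud's cap (20 mm across, 6 thick) sits on the plate's +x face, axis x, 38 mm above the underside. Plate to cap: x -10 to +10 mm open; 14 mm in all when shut.
- orange_stud (a joint): The orange stud's cap: 0 m = open (as at the start), 0.006 m = snapped shut. It takes about 10 N to press along its axis, and stays where it was pressed; the pliers, squeezed right to their stop, press it home.
- pliers_jaw (a point): Point midway between the two black jaw pads of the bench pliers, 40 mm above bare worktop. x points from pivot to jaw tips, jaws close along y. Pads: 28 mm long in x, 28 to 50 mm above the worktop, about 41 mm apart open, 14 shut; a stand's foot is wider and must come in below them, from +x (the front, open). Pivot at x = -65 mm on a fixed block (to x = -51 mm), bolt head 57 mm high.
- pliers_grip (a point): Point midway between the two red handles of the pliers, where to squeeze them from above, closing along y; 145 mm from pliers_jaw towards -x, same axes, 40 mm above bare worktop. Here the handles measure about 58 mm over their outsides open, 22 mm shut; they are 24 mm tall, 28 to 52 mm above the worktop, and run 30 mm in front of and 45 mm behind the point.
- pliers_lever (a joint): Closing angle of either handle (both move together): 0 rad = open, 0.225 rad = fully closed, against its stop. A spring opens them; closing them on the stud takes about 12 N on each handle, so the gripper can simply be shut on them with 20 N or more.
- blue_grip (a point): The same tag stand in blue (blue band and blue press stud), the point likewise at the centre of its grip block, 84 mm above its underside. To be left alone.
There are look-alikes about, which are no part of the job. Leave any green look-alike of the part that bears pliers_jaw alone.

How it is judged (in metres and radians):
On the way, in this order (a step that is already met when the one before it is completed fails the run):
1. the orange stand stands upright between the open jaws, its stud still open, the robot off it (horizontal distance between orange_grip and pliers_jaw below 0.018 m and height (world z) of orange_grip below 0.088 m and angle between orange_grip's own z axis and vertical below 0.12 rad and angle between the x axis of orange_grip and the y axis of pliers_jaw, either way round below 0.35 rad and value of joint orange_stud below 0.0015 m and value of joint pliers_lever below 0.05 rad and contact force between the fingers and orange_stand below 0.1 N), for 0.2 s.
2. the pliers are squeezed closed and the orange stud has snapped shut (value of joint pliers_lever above 0.16 rad and value of joint orange_stud above 0.0045 m), for 0.1 s.
At the end, for the whole second after the job is handed in: The orange stud is snapped shut (beyond 4.5 mm of its 6 mm), the pliers have sprung open again (under 0.05 rad), and the orange stand stands upright (within 0.12 rad) and still on the worktop between the jaws, within 25 mm of their middle (value of joint orange_stud above 0.0045 m and value of joint pliers_lever below 0.05 rad and horizontal distance between orange_grip and pliers_jaw below 0.025 m and angle between orange_grip's own z axis and vertical below 0.12 rad and height (world z) of orange_grip below 0.088 m and linear speed of orange_stand below 0.02 m/s); the robot touches nothing.
It fails at once if the blue stand is moved by more than 30 mm (distance of blue_grip from where it was at the start of the episode above 0.03 m).
It also fails if it takes over 45 s, if anything falls off the work surface, if the arm or the gripper's body presses on something with over 40 N, if the wrist force passes 120 N, or if a joint passes its speed limit or range.

## Robot

A 6-joint arm with a two-finger parallel gripper is mounted at the origin on the work surface; the furniture and walls round the work are solid. World frame = base frame: x ahead of the robot, y to its left, z up, the work surface at z = 0. Lengths are in mm, angles in rad, forces in N, time in s.
With the tool pointing down it reaches from about 350 to 775 mm from the base axis. Payload 7.3 kg.
Tool frame: the origin (TCP) lies on the centre line of the jaws, within the pads' length; the fingertips stand 22 mm ahead of it and the grasp point (between the pads) lies 3 mm ahead of it; z points along the fingers, y is the direction in which the jaws open and shut (so a half turn about z gives the same grasp; the last joint's range is limited). The gripper opens to 92 mm and grips with 3 to 60 N. Pads are 19 mm wide; open, the fingers measure 130 mm over their backs; the gripper's body (75 mm by 190 mm) begins 47 mm behind the grasp point.
Start: joints at [1.065, 0.342, 1.524, -0, 1.275, -0.146], TCP at [184.831, 491.406, 248.741] pointing down, gripper open.
Joint ranges: [-2.53, 2.53], [-0.77, 2.02], [0.04, 2.7], [-1, 4.14], [0.28, 2.66], [-3.11, 3.11]. Speed limits (rad/s): [2.57, 2.57, 3.14, 3.14, 3.14, 3.14].

## Interface

Orientations are given as [roll, pitch, yaw] about the fixed x, y, z axes, in that order (R = Rz(yaw) Ry(pitch) Rx(roll)).
In Python, from plant import bot gives the robot as it stands.
- The arm moves only by the tool play_rows, never from a script. Its argument "moves" is one flat list of numbers, 5 for each row, row after row: the closure in counts, from 0 (fully open) to 255 (shut), then the shift along the tool's x, y, z in mm, then the turn about the tool's z in degrees. A call has 1 to 8 rows; each row is the pose to reach, as a shift and turn from the pose commanded when the call began, along the tool's axes at that moment; what a row does not reach only later rows make up. A row lasts 1/12 s, in which the tool goes at most 41.7 mm and 7.16 degrees, less where a joint would pass 70% of its speed; a pose out of reach is approached as far as the arm can. A call with a gripper value outside its range is refused whole. The fingers move at their own pace and stop on an object; the grip force is fixed at half the most. Time passes only in rows, so rows that repeat a pose let the fingers close. It gives the time, the measured TCP pose, the force and the opening at its end, in the units of the state.
- bot.get_obs(): the state, without advancing time (a new reading comes with each control period).
- bot.capture(name): name is "scene" or "side" or "wrist"; returns a dict with "color" (480x640x3 uint8, red, green, blue), "fx", "fy", "cx", "cy" (pixels), "world_to_cam" (4x4, takes a point from world to camera coordinates); the wrist camera has in their place "T_tool_cam" (4x4, takes a point from camera to tool coordinates, whose origin is the TCP and whose axes are the flange's). Camera axes: x right, y down, z forward; pixel columns grow to the right and rows downward; lengths in mm; the calibration is good to about 2 mm. A picture is of the moment at which its call begins: read the wrist's pose just before it. There is no depth.
- bot.close_job(): hands the job in, once; it reports no verdict.
The state is a dict: "time": time; "joint_positions": joint angles; "dq": joint speeds; "tau": joint torques, N m; "tool_pos": TCP position; "tcp_rot": TCP orientation; "contact_force": force on the tool from outside, world axes, zero at the start; "moment": the same for the moment, N m; "grip_width": finger opening in mm.
Only numpy, scipy, OpenCV 4.12 (cv2) and the standard library are available. Lean on these libraries where they do the work, as an engineer would, in place of code of your own. Each camera call takes 0.05 s, during which the arm holds its last target.

## Working session

There is one attempt and no reset: what is moved stays moved. The work goes in short steps, Python scripts to look and compute and a tool call to move; the robot and the scene stay as the last step left them, time stands still between calls to the robot, and variables do not carry over. Pictures are saved under pics/ and viewed, and the job is handed in when it is done.

Besides the shell and the picture viewer there is one more tool, called after ">>>" as name(argument=value, ...) on one line, values as JSON. play_rows: Moves the arm, as the interface text tells. Its arguments: {"type":"object","properties":{"moves":{"type":"array","items":{"type":"number"}}},"required":["moves"]}

```bash
mkdir -p pics; ls
cat > h.py <<'E'
import numpy as np,cv2
from plant import bot
def snap(n,f):
    o=bot.get_obs(); c=bot.capture(n); cv2.imwrite('pics/'+f+'.png',c['color'][:,:,::-1])
    import pickle; pickle.dump((o,c),open('pics/'+f+'.pkl','wb')); return o,c
def load(f):
    import pickle; return pickle.load(open('pics/'+f+'.pkl','rb'))
def cam(o,c):
    if 'world_to_cam' in c: M=np.linalg.inv(np.array(c['world_to_cam']))
    else:
        from scipy.spatial.transform import Rotation as R
        T=np.eye(4);T[:3,:3]=R.from_euler('xyz',o['tcp_rot']).as_matrix();T[:3,3]=o['tool_pos']
        M=T@np.array(c['T_tool_cam'])
    return M
def ray(o,c,u,v):
    M=cam(o,c); d=M[:3,:3]@np.array([(u-c['cx'])/c['fx'],(v-c['cy'])/c['fy'],1]); return M[:3,3],d
def onz(o,c,u,v,z):
    p,d=ray(o,c,u,v); return p+d*(z-p[2])/d[2]
def proj(o,c,P):
    M=np.linalg.inv(cam(o,c)); q=M[:3,:3]@np.array(P)+M[:3,3]; return np.array([c['fx']*q[0]/q[2]+c['cx'],c['fy']*q[1]/q[2]+c['cy']])
def tri(*rs):
    A=np.zeros((3,3));b=np.zeros(3)
    for p,d in rs:
        d=d/np.linalg.norm(d);Q=np.eye(3)-np.outer(d,d);A+=Q;b+=Q@p
    x=np.linalg.solve(A,b); return x,[np.linalg.norm(np.cross(x-p,d/np.linalg.norm(d))) for p,d in rs]
E
python3 - <<'E'
from h import *
print(bot.get_obs())
for n in('scene','side','wrist'):
    o,c=snap(n,n+'0'); print(n,cam(o,c)[:3].round(2).tolist(),c['fx'],c['cx'],c['cy'])
E
```

```text
pics
{'time': 0.0, 'joint_positions': array([ 1.06499629e+00,  3.42732030e-01,  1.52503402e+00,  2.85036615e-05,
        1.27537840e+00, -1.46023966e-01]), 'dq': array([-0.00179266,  0.00067523, -0.00250245,  0.0009463 , -0.0010576 ,
       -0.00052446]), 'tau': array([ 1.29375527e-03, -4.31230152e+01, -2.44225484e+01,  7.17398152e-02,
        5.60314755e-02, -1.47117175e-04]), 'tool_pos': array([184.63400444, 491.06266433, 248.03416514]), 'tcp_rot': array([-3.14006134e+00, -2.52760899e-04,  2.78180807e+00]), 'contact_force': array([-0.37080674,  0.24575423,  0.06109251]), 'moment': array([-0.01858041, -0.02671764, -0.04169671]), 'grip_width': 91.84022972402556}
scene [[0.69, -0.52, 0.5, -22.2], [-0.73, -0.48, 0.49, -372.64], [-0.01, -0.7, -0.71, 774.51]] 545.9736177064112 316.7526208445403 233.78977224267175
side [[0.88, -0.15, 0.44, -42.09], [-0.47, -0.32, 0.82, -909.54], [0.02, -0.94, -0.35, 534.04]] 624.8834212669781 324.21672210011786 244.36029458681134
wrist [[0.35, 0.91, 0.23, 123.58], [0.94, -0.34, -0.09, 514.57], [-0.0, 0.24, -0.97, 383.74]] 380.9268834100351 318.8516703826889 232.8191115977849
```

View pics/scene0.png

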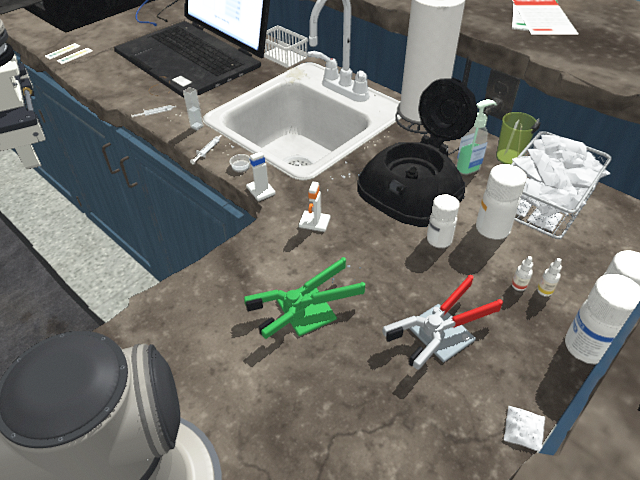

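View pics/side0.png

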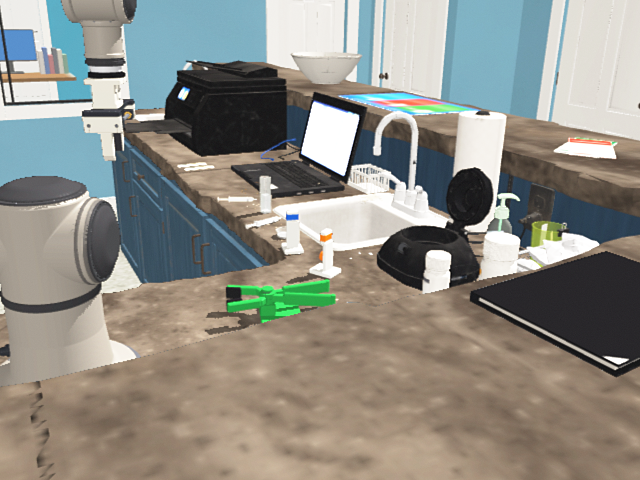

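View pics/wrist0.png

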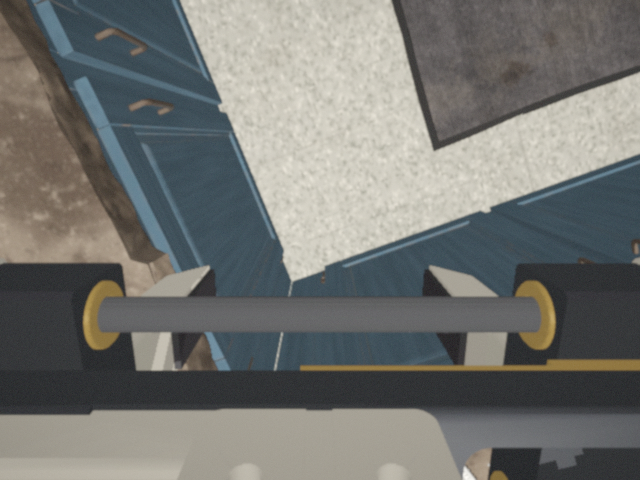

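Candidates: the orange stand is at (315,205) and the blue one, to be left alone, at (260,175). The red-handled pliers are at (440,325) and the green look-alike at (300,300). I'll check my choice of the orange stand and the red pliers in a close crop.

Run:
```python
from h import *
o,c=load('scene0')
im=c['color'][:,:,::-1]
a=cv2.resize(im[145:245,240:340],(400,400),interpolation=cv2.INTER_CUBIC)
b=cv2.resize(im[270:370,380:510],(520,400),interpolation=cv2.INTER_CUBIC)[:, :400+0]
b=cv2.resize(im[270:370,375:510],(400,296),interpolation=cv2.INTER_CUBIC);b=cv2.copyMakeBorder(b,0,104,0,0,0)
cv2.imwrite('pics/crop0.png',np.hstack([a,b]))
for u,v in((315,205),(260,175),(440,325),(300,300)): print(u,v,onz(o,c,u,v,40).round())
s,cs=load('side0')
print(proj(s,cs,onz(o,c,440,325,40)))
```

```text
315 205 [554. 190.  40.]
260 175 [543. 340.  40.]
440 325 [ 482. -157.   40.]
300 300 [365.  45.  40.]
[387.03297598 331.35976591]
```

View pics/crop0.png

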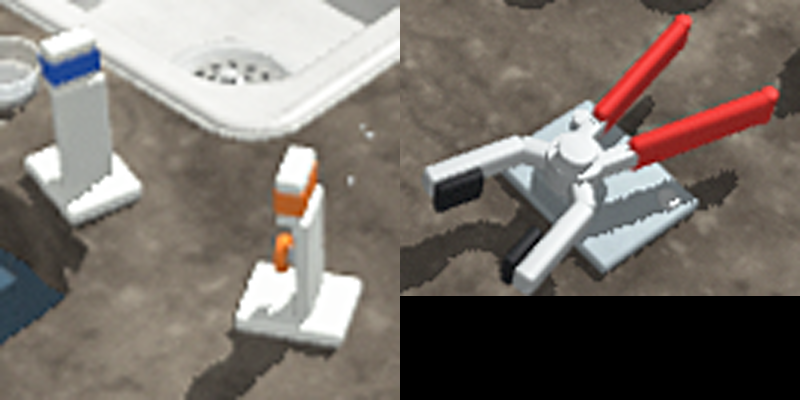

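Run:
```python
from h import *
o,c=load('scene0')
print('foot')
for p in((238,322),(340,335),(362,278),(255,262)): print(onz(o,c,240+p[0]/4,145+p[1]/4,10).round(1))
print('grip top (99)')
for p in((277,180),(305,190),(317,155),(293,147)): print(onz(o,c,240+p[0]/4,145+p[1]/4,98).round(1))
print('pliers')
for p in((287,20),(375,92),(30,170),(118,280),(178,140)): print(onz(o,c,375+p[0]/2.963,270+p[1]/2.963,52).round(1))
```

```text
foot
[512.5 193.8  10. ]
[540.3 150.1  10. ]
[578.1 169.8  10. ]
[549.7 218.3  10. ]
grip top (99)
[531.6 182.3  98. ]
[535.3 167.7  98. ]
[557.6 180.9  98. ]
[554.2 193.5  98. ]
pliers
[ 594.6 -143.3   52. ]
[ 582.8 -207.4   52. ]
[411.3 -99.5  52. ]
[ 389.  -173.7   52. ]
[ 481.4 -146.1   52. ]
```

Run:
```python
from h import *
o,c=load('scene0'); s,cs=load('side0')
print(tri(ray(o,c,313,40),ray(s,cs,377,152)))
print(tri(ray(o,c,345,80),ray(s,cs,412,200)))
print(tri(ray(o,c,447,80),ray(s,cs,468,172)))
for p in((248,303),(265,328),(343,263),(362,288)):print(p,onz(o,c,*p,52).round())
def shifts(dx):
    from scipy.spatial.transform import Rotation as R
    ob=bot.get_obs();return R.from_euler('xyz',ob['tcp_rot']).as_matrix().T@np.array(dx)
ob=bot.get_obs()
print(shifts(np.array([613,225,235])-ob['tool_pos']))
```

```text
(array([862.5997393 , 486.79840857, 176.9150579 ]), [np.float64(0.027078032817916122), np.float64(0.027078032817790896)])
(array([981.76449703, 481.9235345 ,  26.95557612]), [np.float64(4.192066525669168), np.float64(4.1920665256689915)])
(array([867.58224355, 122.06384759, 207.25961954]), [np.float64(2.583748479217095), np.float64(2.583748479216942)])
(248, 303) [295.  97.  52.]
(265, 328) [281.  39.  52.]
(343, 263) [468.  40.  52.]
(362, 288) [448. -21.  52.]
[-494.60932111  -98.30891409   13.24966157]
```

>>> play_rows(moves=[0,-40,-8,0,0,0,-80,-16,0,0,0,-120,-24,0,0,0,-160,-32,0,0,0,-200,-40,0,0,0,-240,-48,0,0,0,-280,-56,0,0,0,-320,-64,0,0])

```text
time: 0.82
tool_pos: [463.2, 317.4, 248.5]
tcp_rot: [-3.141, -0.0, 2.782]
contact_force: [1.1, 2.1, -0.1]
grip_width: 91.8
```

>>> play_rows(moves=[0,-35,-7,0,-7,0,-70,-14,0,-14,0,-105,-21,5,-21,0,-140,-28,5,-28,0,-175,-34,10,-35,0,-175,-34,10,-42,0,-175,-34,10,-49,0,-175,-34,10,-52])

```text
time: 1.48
tool_pos: [614.0, 224.5, 237.5]
tcp_rot: [3.141, -0.002, -2.589]
contact_force: [0.5, -0.2, -0.1]
grip_width: 92.0
```

Run:
```python
from h import *
o,c=snap('wrist','w1'); print(o['time'],o['tool_pos'],o['tcp_rot'],o['joint_positions'])
```

```text
1.4833 [614.00466153 224.54403069 237.54955219] [ 3.14088636e+00 -1.64018437e-03 -2.58895823e+00] [ 2.33397580e-01  5.93723684e-01  1.14376834e+00  1.57996514e-04
  1.40587961e+00 -1.89005867e+00]
```

View pics/w1.png

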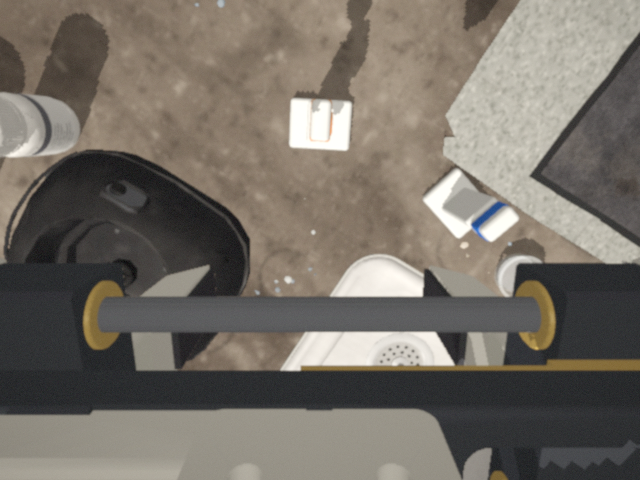

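Run:
```python
from h import *
o,c=load('w1')
im=c['color'][:,:,::-1]
cv2.imwrite('pics/w1c.png',cv2.resize(im[85:165,280:365],None,fx=7,fy=7,interpolation=cv2.INTER_CUBIC))
h=cv2.cvtColor(c['color'],cv2.COLOR_RGB2HSV)
m=((h[...,1]<60)&(h[...,2]>200)).astype('uint8');m2=np.zeros_like(m);m2[85:165,280:365]=m[85:165,280:365]
k,_=cv2.findContours(m2,0,2);k=max(k,key=cv2.contourArea);r=cv2.minAreaRect(k);b=cv2.boxPoints(r);print(r)
P=np.array([onz(o,c,u,v,10) for u,v in b]);print(P.round(1),P.mean(0).round(1));e=np.diff(np.vstack([P,P[:1]]),axis=0);print(np.hypot(e[:,0],e[:,1]),np.degrees(np.arctan2(e[:,1],e[:,0])))
m=(h[...,1]>90)&(h[...,0]<18)&(h[...,2]>130);m[:85]=0;m[165:]=0;m[:,:280]=0;m[:,365:]=0
v,u=np.nonzero(m);print(len(u),u.min(),u.max(),v.min(),v.max())
```

```text
((319.3692321777344, 124.35385131835938), (60.35137939453125, 48.924556732177734), 3.1798300743103027)
[[581.1 170.7  10. ]
 [542.8 150.8  10. ]
 [516.6 198.7  10. ]
 [554.2 220.   10. ]] [548.7 185.   10. ]
[43.17861997 54.55704686 43.26668536 56.21830397] [-152.68003523  118.69528268   29.52273093  -61.40254953]
21 330 331 117 133
```

View pics/w1c.png

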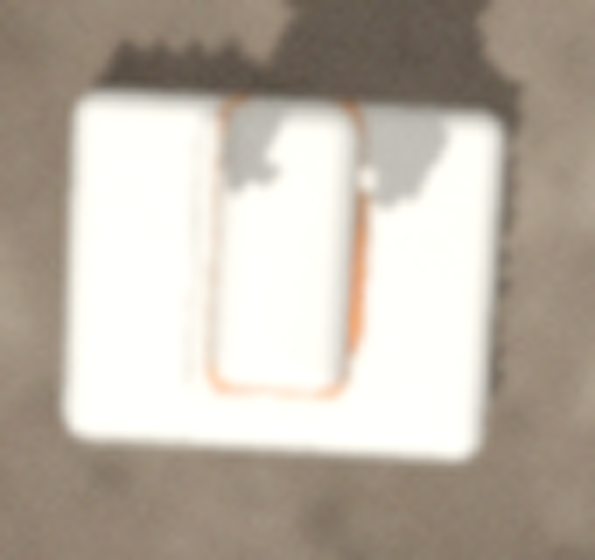

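```bash
cat >> h.py <<'E'
def sh(P):
    from scipy.spatial.transform import Rotation as R
    ob=bot.get_obs();return R.from_euler('xyz',ob['tcp_rot']).as_matrix().T@(np.array(P)-ob['tool_pos'])
E
python3 - <<'E'
from h import *
o,c=load('w1')
g=onz(o,c,280+286/7,85+243/7,98);print(g)
s=load('scene0')
print(onz(*s,240+297/4,145+168/4,98))
print(sh([548,184,87]))
E
```

```text
[547.70487615 185.42522899  98.        ]
[544.25662137 181.37185888  98.        ]
[ 77.23860879  -0.27847117 150.91512092]
```

>>> play_rows(moves=[0,38,0,20,3,0,77,1,50,3,0,77,1,80,3,0,77,1,110,3,0,77,1,130,3,0,77,1,145,3,0,77,1,151,3,0,77,1,151,3])

```text
time: 2.2
tool_pos: [546.5, 186.0, 86.3]
tcp_rot: [3.141, -0.003, -2.647]
contact_force: [-0.4, -0.3, 0.1]
grip_width: 91.5
```

>>> play_rows(moves=[150,0,0,0,0,200,0,0,0,0,255,0,0,0,0,255,0,0,0,0,255,0,0,0,0,255,0,0,0,0,255,0,0,0,0])

```text
time: 2.78
tool_pos: [547.5, 186.2, 88.0]
tcp_rot: [-3.142, 0.0, -2.646]
contact_force: [-1.3, 0.2, 0.4]
grip_width: 49.8
```

Run:
```python
from h import *
o,c=snap('scene','s1'); print(o)
cv2.imwrite('pics/s1c.png',cv2.resize(c['color'][100:260,220:420,::-1],None,fx=3,fy=3))
```

```text
{'time': 2.7833, 'joint_positions': array([ 1.95241315e-01,  6.05475518e-01,  1.57354586e+00,  9.80208993e-05,
        9.62151821e-01, -1.87096688e+00]), 'dq': array([-0.00085116,  0.0031196 ,  0.00046585, -0.00131591,  0.00069528,
        0.00099171]), 'tau': array([ 5.90487572e-03, -5.16593742e+01, -1.99357456e+01, -4.82992746e-02,
        6.54690480e-02,  8.49330172e-04]), 'tool_pos': array([547.46630141, 186.171151  ,  87.96389008]), 'tcp_rot': array([-3.14154548e+00,  4.24478281e-04, -2.64623681e+00]), 'contact_force': array([-1.34538686,  0.18270861,  0.44618453]), 'moment': array([ 0.00145317,  0.05349608, -0.0246284 ]), 'grip_width': 49.794490905514465}
```

View pics/s1c.png

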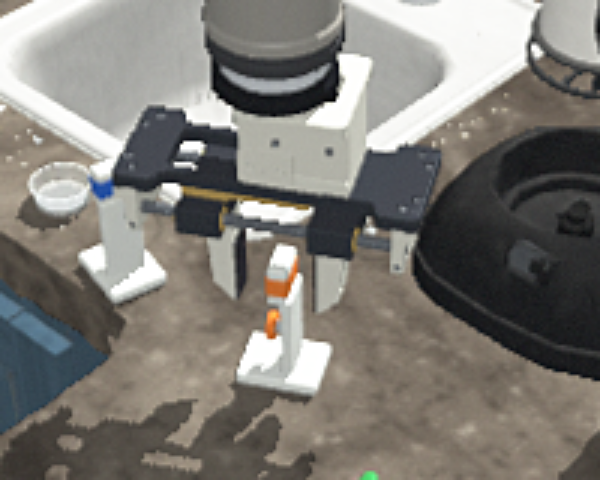

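Run:
```python
from h import *
o,c=load('s1')
for z in(98,84,69): p=proj(o,c,[547.5,186.2,z]);print(p,(p-[220,100])*3)
```

```text
[313.58950312 185.06861109] [280.76850935 255.20583327]
[313.71076143 190.63166431] [281.13228429 271.89499293]
[313.83815689 196.47627583] [281.51447067 289.42882748]
```

>>> play_rows(moves=[255,0,0,0,0,255,0,0,0,0,255,0,0,0,0,255,0,0,0,0,255,0,0,0,0,255,0,0,0,0,255,0,0,0,0])

```text
time: 3.42
tool_pos: [547.2, 186.2, 87.5]
tcp_rot: [3.141, -0.0, -2.646]
contact_force: [-0.1, 0.3, -1.2]
grip_width: 16.6
```

>>> play_rows(moves=[255,0,0,-10,0,255,0,0,-30,0,255,0,0,-60,0,255,0,0,-90,0,255,0,0,-120,0,255,0,0,-150,0,255,0,0,-180,0,255,0,0,-193,0])

```text
time: 4.08
tool_pos: [548.3, 186.4, 286.1]
tcp_rot: [-3.14, 0.007, -2.646]
contact_force: [0.9, 0.6, -0.3]
grip_width: 16.7
```

Run:
```python
from h import *
o,c=snap('scene','s2'); print(sh([575,-166,280]),o['contact_force'],o['grip_width'])
cv2.imwrite('pics/s2c.png',cv2.resize(c['color'][60:260,220:420,::-1],None,fx=3,fy=3))
for p in((440,245),(497,236),(575,357),(525,288)):print(p,onz(o,c,*p,0).round())
```

```text
[ 144.65216055 -322.55016174    6.8766758 ] [ 0.91956959  0.64430169 -0.33997822] 16.701370153535027
(440, 245) [666. -38.   0.]
(497, 236) [ 763. -106.    0.]
(575, 357) [ 606. -340.    0.]
(525, 288) [ 681. -211.    0.]
```

View pics/s2c.png

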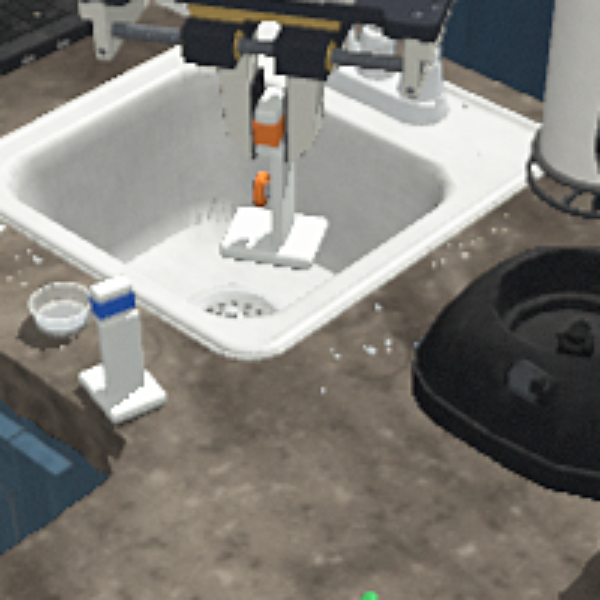

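>>> play_rows(moves=[255,15,-33,0,5,255,30,-66,0,10,255,45,-100,0,15,255,60,-133,0,20,255,75,-166,0,25,255,90,-200,0,30,255,105,-233,0,35,255,120,-267,0,40])

```text
time: 4.8
tool_pos: [568.1, -107.3, 280.3]
tcp_rot: [3.141, -0.001, 2.935]
contact_force: [0.7, 0.4, -1.0]
grip_width: 16.7
```

Run:
```python
from h import *
print(sh([575,-166,280]))
```

```text
[-18.81610051 -55.98758994   0.25630094]
```

>>> play_rows(moves=[255,-10,-28,0,0,255,-19,-56,0,0,255,-19,-56,0,0,255,-19,-56,0,0])

```text
time: 5.13
tool_pos: [575.5, -165.9, 279.7]
tcp_rot: [3.141, -0.002, 2.936]
contact_force: [0.2, 0.9, -1.4]
grip_width: 16.5
```

Run:
```python
from h import *
o,c=snap('wrist','w2'); print(o['time'],o['tool_pos'],o['tcp_rot'])
```

```text
5.1333 [ 575.52221163 -165.86093352  279.69799805] [ 3.14102080e+00 -1.79035571e-03  2.93604444e+00]
```

View pics/w2.png

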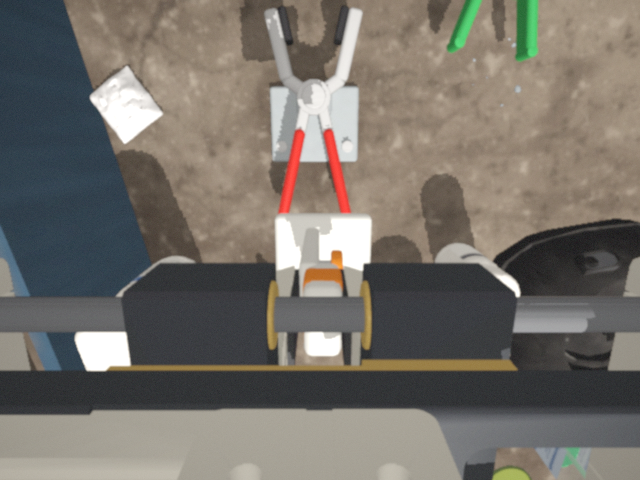

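Run:
```python
from h import *
o,c=load('w2'); im=c['color']
cv2.imwrite('pics/w2c.png',cv2.resize(im[0:230,240:390,::-1],None,fx=2.6,fy=2.6,interpolation=cv2.INTER_CUBIC)); 
cv2.imwrite('pics/w2d.png',cv2.resize(im[0:110,255:375,::-1],None,fx=5,fy=5,interpolation=cv2.INTER_CUBIC))
h=cv2.cvtColor(im,cv2.COLOR_RGB2HSV)
red=((h[...,1]>180)&((h[...,0]<5)|(h[...,0]>174))&(h[...,2]>120)).astype('uint8');red[:125]=0;red[225:]=0
n,l,st,ce=cv2.connectedComponentsWithStats(red)
for i in range(1,n):
    if st[i,4]<50: continue
    ys,xs=np.nonzero(l==i); print(st[i],ce[i])
    for r in(140,160,180,200):
        x=xs[ys==r]; print(r,x.min(),x.max(),onz(o,c,x.min(),r,50).round(1),onz(o,c,x.max()+1,r,50).round(1))
dark=(im.max(2)<50).astype('uint8');dark[60:]=0;dark[:,:255]=0;dark[:,375:]=0
n,l,st,ce=cv2.connectedComponentsWithStats(dark)
for i in range(1,n):
    if st[i,4]>15: print('pad',st[i],ce[i],onz(o,c,*ce[i],45).round(1))
print('bolt',onz(o,c,314,96,57))
for p in((272,87),(358,86),(357,161),(271,162)):print(onz(o,c,*p,8).round(1))
```

```text
[279 131  25  81 692] [291.57225434 170.67919075]
140 294 302 [ 509.4 -175.6   50. ] [ 511.1 -167.4   50. ]
160 290 297 [ 526.5 -183.3   50. ] [ 528.1 -175.9   50. ]
180 285 294 [ 543.9 -192.1   50. ] [ 545.8 -182.8   50. ]
200 282 290 [ 562.1 -199.3   50. ] [ 563.9 -190.8   50. ]
[325 130  25  82 697] [336.36298422 171.83357245]
140 326 333 [ 515.5 -146.4   50. ] [ 517.  -139.1   50. ]
160 330 337 [ 534.2 -146.3   50. ] [ 535.7 -138.9   50. ]
180 334 342 [ 553.4 -146.3   50. ] [ 555.2 -137.9   50. ]
200 339 346 [ 573.3 -145.3   50. ] [ 574.9 -137.7   50. ]
pad [286  40   7   5  25] [289.2   41.84] [ 425.6 -161.5   45. ]
bolt [ 475.94131147 -149.37719334   57.        ]
[ 454.1 -188.6    8. ]
[ 470.7 -103.7    8. ]
[ 543.6 -118.     8. ]
[ 526.2 -206.9    8. ]
```

View pics/w2d.png

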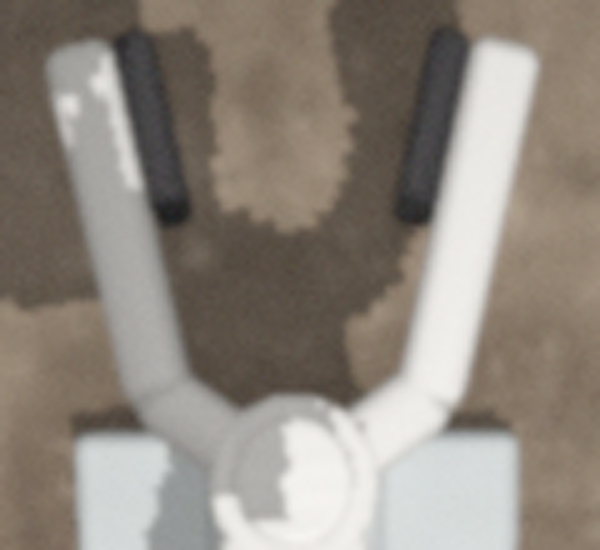

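Run:
```python
from h import *
o,c=load('w2')
a=np.radians(168.6);x=np.array([np.cos(a),np.sin(a)]);y=np.array([-x[1],x[0]])
ps=[onz(o,c,255+p[0]/5,p[1]/5,50)[:2] for p in((133,35),(172,218),(448,32),(413,220),(154,126),(431,126))]
print(np.round(ps,1)); m=np.mean(ps[:4],0); b=onz(o,c,314,96.5,57)[:2]
hm=np.array([568.5,-168.3])
for n,q in(('pads',m),('bolt',b),('hand',hm)): print(n,q.round(1),'rel pads',((q-m)@x).round(1),((q-m)@y).round(1))
print('jaw from bolt',b+65*x,'pads',m)
print('gap',(ps[4]-ps[5])@y)
# held stand: foot corners at w2
tool=o['tool_pos'];print(tool)
s,cs=load('scene0')
print('scene bolt',onz(s,cs,375+178/2.963,270+143/2.963,57))
from math import degrees
print('tool y angle',degrees(o['tcp_rot'][2])-90)
```

```text
[[ 398.7 -161.7]
 [ 428.2 -161.5]
 [ 409.2 -108.5]
 [ 437.1 -120.1]
 [ 413.2 -161.3]
 [ 423.  -114.1]]
pads [ 418.3 -137.9] rel pads 0.0 0.0
bolt [ 476.4 -149.5] rel pads -59.2 -0.2
hand [ 568.5 -168.3] rel pads -153.2 0.1
jaw from bolt [ 412.63557492 -136.61635949] pads [ 418.3031694  -137.92793087]
gap 48.20199077558586
[ 575.52221163 -165.86093352  279.69799805]
scene bolt [ 476.24071744 -148.78657871   57.        ]
tool y angle 78.22295475194369
```

Run:
```python
from h import *
print(sh([356,-125.2,280]), sh([414.5,-137,93]))
```

```text
[223.02682158  -5.92867089   0.31511692] [163.055832    -5.80068765 187.22138763]
```

>>> play_rows(moves=[255,35,-6,0,0,255,70,-6,0,0,255,105,-6,0,0,255,140,-6,0,0,255,175,-6,0,0,255,205,-6,0,0,255,223,-6,0,0,255,223,-6,0,0])

```text
time: 5.85
tool_pos: [353.3, -123.0, 280.9]
tcp_rot: [3.141, -0.001, 2.94]
contact_force: [-0.5, -0.2, -1.4]
grip_width: 16.4
```

>>> play_rows(moves=[255,0,0,20,0,255,0,0,50,0,255,0,0,80,0,255,0,0,110,0,255,0,0,140,0,255,0,0,170,0,255,0,0,186,0,255,0,0,186,0])

```text
time: 6.52
tool_pos: [355.2, -123.7, 92.1]
tcp_rot: [3.139, -0.006, 2.94]
contact_force: [-0.7, -0.2, -1.7]
grip_width: 16.7
```

Run:
```python
from h import *
o,c=snap('scene','s3'); print(o['tool_pos'],o['tcp_rot'],o['contact_force'],o['grip_width'],sh([414.5,-137,93]))
cv2.imwrite('pics/s3c.png',cv2.resize(c['color'][220:420,320:520,::-1],None,fx=3,fy=3))
```

```text
[ 355.17300958 -123.67761523   92.11388036] [ 3.13922273 -0.00568103  2.94014641] [-0.72347719 -0.15624013 -1.71288839] 16.662468927514134 [-59.77530801  -0.74993189   0.53538859]
```

View pics/s3c.png

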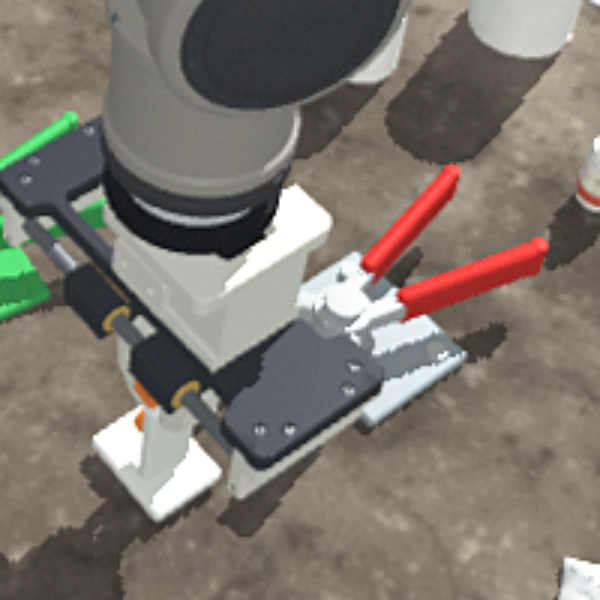

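>>> play_rows(moves=[255,-8,0,0,0,255,-16,-1,0,0,255,-24,-1,0,0,255,-32,-1,0,0])

```text
time: 6.9
tool_pos: [389.5, -133.5, 95.8]
tcp_rot: [-3.141, 0.003, 2.939]
contact_force: [0.2, 0.8, -1.8]
grip_width: 16.8
```

>>> play_rows(moves=[255,-8,0,0,0,255,-16,0,0,0,255,-23,0,0,0,255,-28,0,0,0,255,-28,0,0,0,255,-28,0,0,0])

```text
time: 7.4
tool_pos: [414.9, -138.4, 94.5]
tcp_rot: [3.141, -0.001, 2.939]
contact_force: [-1.4, 0.8, -0.4]
grip_width: 16.9
```

Run:
```python
from h import *
o,c=snap('scene','s4'); print(o['tool_pos'],o['tcp_rot'],o['contact_force'],o['grip_width'],sh([414.5,-137,88]))
cv2.imwrite('pics/s4c.png',cv2.resize(c['color'][220:420,320:520,::-1],None,fx=3,fy=3))
```

```text
[ 414.93681038 -138.40391197   94.51573419] [ 3.14133816e+00 -6.32519796e-04  2.93912821e+00] [-1.35933112  0.78657262 -0.39386645] 16.8937653422885 [0.37999719 1.24155874 6.4886289 ]
```

View pics/s4c.png

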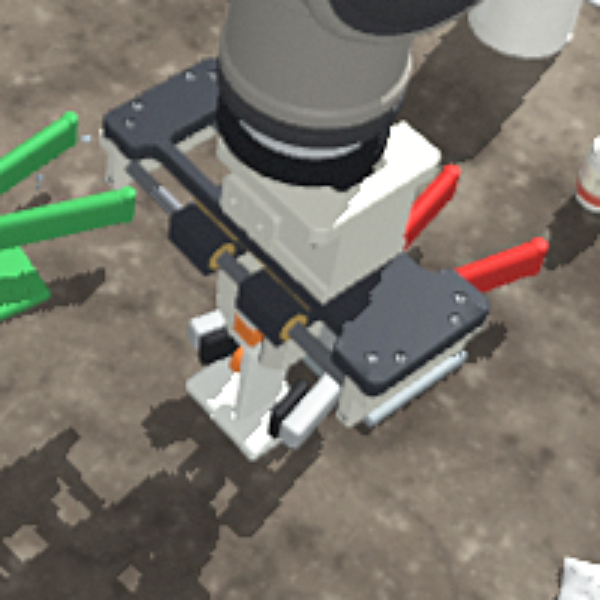

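>>> play_rows(moves=[255,0,1,2,0,255,0,1,4,0,255,0,1,6,0,255,0,1,6,0])

```text
time: 7.78
tool_pos: [414.8, -137.3, 88.3]
tcp_rot: [3.141, -0.001, 2.939]
contact_force: [-0.9, -0.2, -2.5]
grip_width: 16.4
```

>>> play_rows(moves=[255,0,0,1,0,255,0,0,1,0,255,0,0,1,0])

```text
time: 8.03
tool_pos: [415.2, -137.5, 87.7]
tcp_rot: [3.141, -0.0, 2.939]
contact_force: [0.4, 0.4, -1.0]
grip_width: 16.4
```

>>> play_rows(moves=[190,0,0,0,0,150,0,0,0,0,130,0,0,0,0,130,0,0,0,0,130,0,0,0,0,130,0,0,0,0])

```text
time: 8.53
tool_pos: [415.2, -137.6, 87.7]
tcp_rot: [3.142, 0.0, 2.939]
contact_force: [0.1, -0.5, 0.2]
grip_width: 44.2
```

>>> play_rows(moves=[130,0,0,-20,0,130,0,0,-50,0,130,0,0,-85,0,130,0,0,-120,0,130,0,0,-155,0,130,0,0,-190,0,60,0,0,-190,0])

```text
time: 9.12
tool_pos: [417.6, -138.7, 284.2]
tcp_rot: [-3.138, 0.012, 2.939]
contact_force: [0.3, -0.6, 0.6]
grip_width: 48.2
```

Run:
```python
from h import *
o,c=snap('scene','s5'); print(o['tool_pos'],o['tcp_rot'],o['contact_force'],o['grip_width'])
cv2.imwrite('pics/s5c.png',cv2.resize(c['color'][220:420,320:520,::-1],None,fx=3,fy=3))
```

```text
[ 417.57468035 -138.73544228  284.1753331 ] [-3.13812193  0.01169162  2.93915896] [ 0.33611119 -0.58629479  0.59133328] 48.17528094361801
```

View pics/s5c.png

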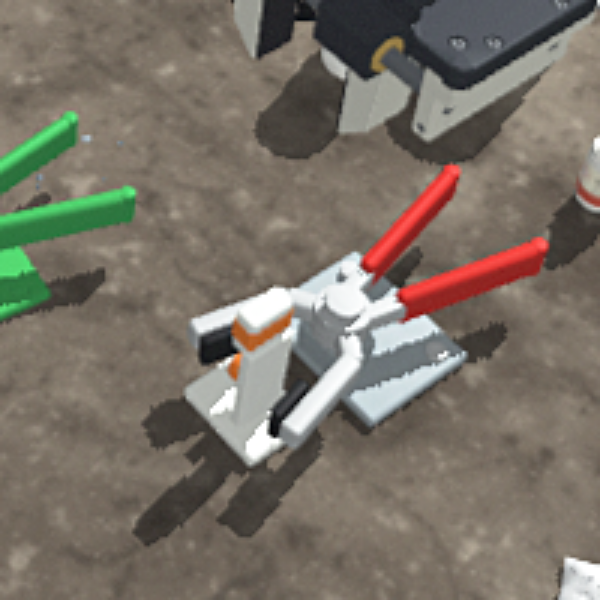

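>>> play_rows(moves=[0,-35,0,0,0,0,-70,0,0,0,0,-105,1,10,0,0,-130,1,40,0,0,-142,1,70,0,0,-142,1,78,0,0,-142,1,78,0,0,-142,1,78,0])

```text
time: 9.83
tool_pos: [553.6, -164.9, 199.4]
tcp_rot: [3.141, -0.002, 2.939]
contact_force: [0.6, -0.0, -0.1]
grip_width: 91.5
```

Run:
```python
from h import *
o,c=snap('wrist','w3'); print(o['tool_pos'],o['tcp_rot'],o['contact_force'],o['grip_width'])
for z in(98,84): print(proj(o,c,[415,-137.5,z]))
print('jaw',proj(o,c,[413,-136.7,50]),'grip',proj(o,c,[555,-165.4,50]))
```

```text
[ 553.59346638 -164.87817665  199.41678704] [ 3.14111325e+00 -2.10589154e-03  2.93886151e+00] [ 0.5502636  -0.04086112 -0.11282114] 91.54524801968881
[316.72885849  -3.84610142]
[316.85925742   4.67652497]
jaw [317.68090375  18.17807957] grip [318.30657322 226.79995885]
```

View pics/w3.png

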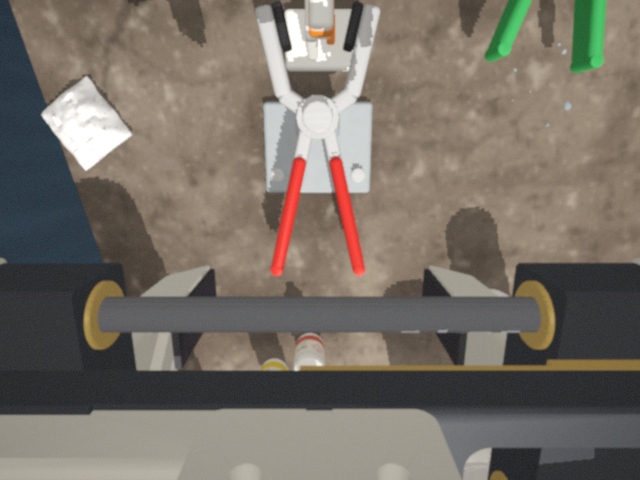

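>>> play_rows(moves=[0,0,0,25,0,0,0,0,55,0,0,0,0,85,0,0,0,0,115,0,0,0,0,140,0,0,0,0,150,0,0,0,0,155,0,0,0,0,155,0])

```text
time: 10.55
tool_pos: [554.8, -165.4, 45.7]
tcp_rot: [-3.141, 0.001, 2.939]
contact_force: [0.1, 0.4, -0.1]
grip_width: 91.8
```

Run:
```python
from h import *
o,c=snap('scene','s6'); print(o['tool_pos'],o['tcp_rot'],o['contact_force'],o['grip_width'])
cv2.imwrite('pics/s6c.png',cv2.resize(c['color'][200:400,350:550,::-1],None,fx=3,fy=3))
```

```text
[ 554.84133769 -165.40356343   45.69692314] [-3.14139825e+00  1.24939927e-03  2.93869843e+00] [ 0.08704389  0.35255383 -0.1122187 ] 91.77308874017484
```

View pics/s6c.png

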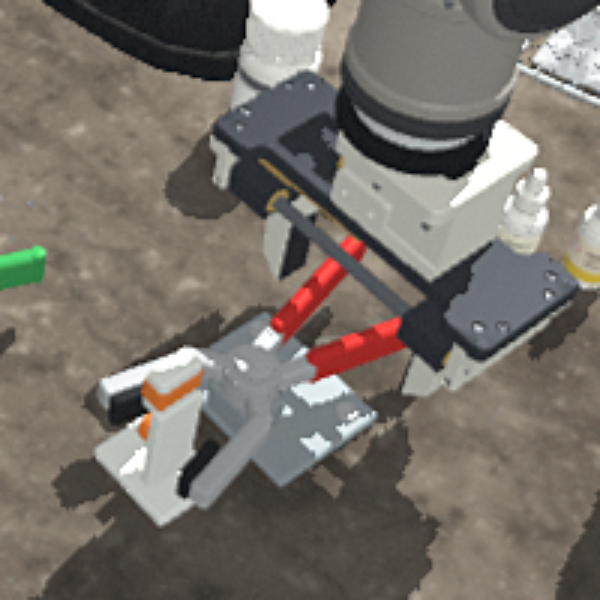

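>>> play_rows(moves=[80,0,0,2,0,120,0,0,2,0,160,0,0,2,0,200,0,0,2,0,230,0,0,2,0,255,0,0,2,0,255,0,0,2,0,255,0,0,2,0])

```text
time: 11.27
tool_pos: [555.4, -166.1, 43.2]
tcp_rot: [-3.14, 0.003, 2.939]
contact_force: [2.1, -5.6, -0.3]
grip_width: 43.3
```

>>> play_rows(moves=[255,0,0,0,0,255,0,0,0,0,255,0,0,0,0,255,0,0,0,0,255,0,0,0,0,255,0,0,0,0,255,0,0,0,0,255,0,0,0,0])

```text
time: 11.93
tool_pos: [556.5, -166.6, 43.3]
tcp_rot: [-3.14, 0.005, 2.939]
contact_force: [4.6, -6.7, -2.3]
grip_width: 21.0
```

>>> play_rows(moves=[255,0,0,0,0,255,0,0,0,0,255,0,0,0,0,255,0,0,0,0])

```text
time: 12.27
tool_pos: [556.4, -166.6, 43.2]
tcp_rot: [-3.14, 0.005, 2.939]
contact_force: [6.2, -6.9, -2.4]
grip_width: 21.5
```

Run:
```python
from h import *
o,c=snap('scene','s7'); print(o['tool_pos'],o['tcp_rot'],o['contact_force'],o['grip_width'])
cv2.imwrite('pics/s7c.png',cv2.resize(c['color'][200:400,350:550,::-1],None,fx=3,fy=3))
```

```text
[ 556.43765448 -166.56069626   43.23706342] [-3.1401543   0.00506859  2.93854392] [ 6.1853922  -6.91795548 -2.35595627] 21.45330466087474
```

View pics/s7c.png

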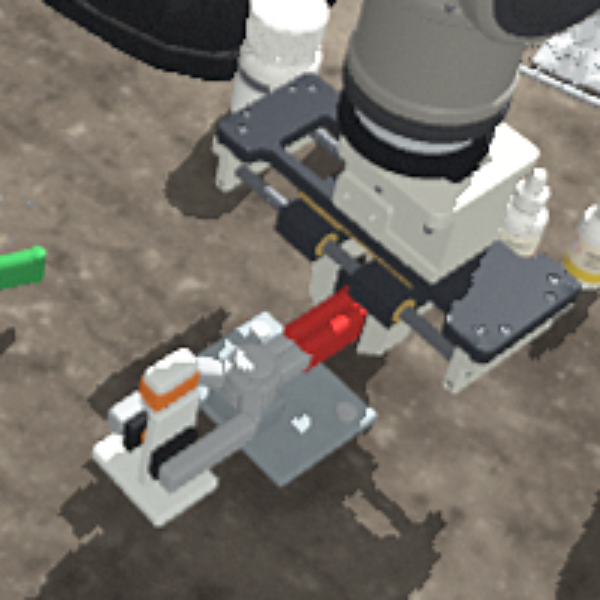

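>>> play_rows(moves=[170,0,0,0,0,130,0,0,0,0,90,0,0,0,0,50,0,0,0,0,20,0,0,0,0,0,0,0,0,0,0,0,0,0,0,0,0,0,0,0])

```text
time: 12.98
tool_pos: [554.3, -164.7, 42.5]
tcp_rot: [3.141, -0.001, 2.939]
contact_force: [0.6, -0.2, -0.0]
grip_width: 69.7
```

>>> play_rows(moves=[0,0,0,0,0,0,0,0,0,0,0,0,0,0,0,0,0,0,0,0])

```text
time: 13.32
tool_pos: [554.6, -165.1, 42.7]
tcp_rot: [3.141, 0.0, 2.939]
contact_force: [-0.6, 0.2, -0.3]
grip_width: 90.8
```

>>> play_rows(moves=[0,0,0,-15,0,0,0,0,-40,0,0,0,0,-75,0,0,0,0,-110,0,0,0,0,-145,0,0,0,0,-170,0,0,0,0,-180,0,0,0,0,-180,0])

```text
time: 13.98
tool_pos: [555.5, -165.6, 225.3]
tcp_rot: [-3.141, 0.005, 2.939]
contact_force: [0.3, -0.6, -0.2]
grip_width: 92.0
```

Run:
```python
from h import *
o,c=snap('scene','s8'); print(o['tool_pos'],o['contact_force'],o['grip_width'])
o2,c2=snap('wrist','w4')
a=cv2.resize(c['color'][250:380,370:500,::-1],(400,400),interpolation=2)
b=cv2.resize(c2['color'][0:160,240:400,::-1],(400,400),interpolation=2)
cv2.imwrite('pics/s8c.png',np.hstack([a,b]))
```

```text
[ 555.5305357  -165.56353795  225.31894556] [ 0.25091483 -0.5662919  -0.21185961] 91.95228725147987
```

View pics/s8c.png

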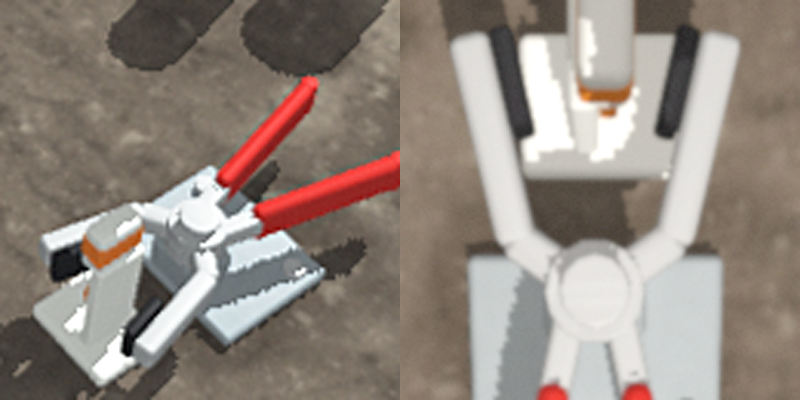

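Run:
```python
from h import *
L=[]
for f in('w3','w4'):
    o,c=load(f); L.append(cv2.resize(c['color'][0:70,280:360,::-1],(400,350),interpolation=2))
for f in('s5','s8'):
    o,c=load(f); L.append(cv2.resize(c['color'][310:380,375:455,::-1],(400,350),interpolation=2))
cv2.imwrite('pics/cmp.png',cv2.resize(np.vstack([np.hstack(L[:2]),np.hstack(L[2:])]),(685,600)))
```

```text
(no output)
```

View pics/cmp.png

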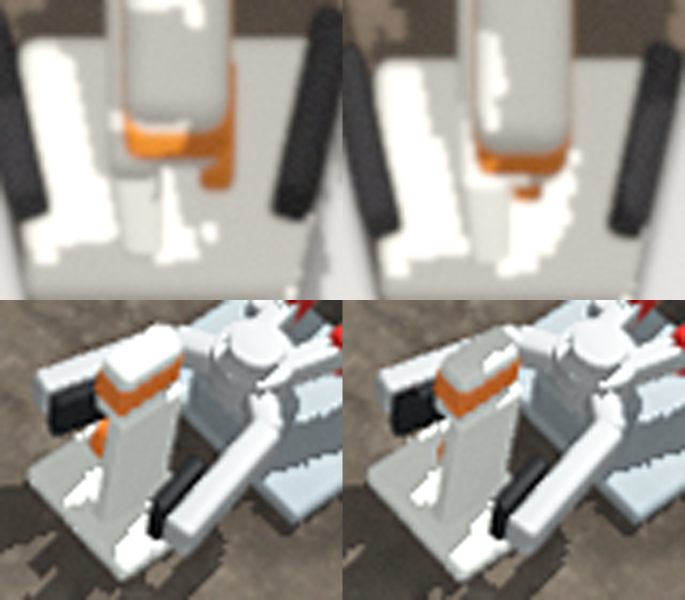

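Run:
```python
from h import *
o=bot.get_obs();print(o['time'],abs(o['dq']).max());print(bot.close_job())
```

```text
14.0833 0.02527310025961233
the job is handed in; nothing more can be done
None
```

I finished the job and handed it in at 14.1 s of the 45 s allowed; the hand-in gave no verdict.

**What I did:** I picked up the orange stand by its grip block and slid it in low from the front. I set it midway between the open jaws of the red-handled pliers, with the stud facing one of the jaws, and let go. I then squeezed the handles from above until the finger opening read 21.5 mm (nominal shut is 22 mm), let them spring open and lifted the arm clear.

**Last checks, from the scene and wrist pictures:**
- **Stud:** the cap now stands about 5 to 6 mm out from the plate, against about 12 mm when open, so it looks shut. I judged this from pictures only; there is no direct reading of the stud.
- **Stand and pliers:** the stand is upright between the jaws and the handles are open again.
- **Robot:** it was clear of everything, with force readings near zero.
- **Other things:** I never touched the blue stand or the green pliers, though I took no final measurement of the blue stand's position.

**What disagreed:**
- **Jaw centre:** the pads and the bolt gave positions about 6 mm apart along the pliers. I aimed between the two, well inside the 18 mm tolerance.
- **Finger opening:** it read 16.6 mm on the 14 mm block, but the grip held.

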